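# Slotted spoon out from under the upper cutlery tray

## Robot

A 6-joint arm with a two-finger parallel gripper is mounted at the origin on a cart in front of the work surface, level with it; the furniture and walls round the work are solid. World frame = base frame: x ahead of the robot, y to its left, z up, the work surface at z = 0. Lengths are in m, angles in rad, forces in N, time in s.
With the tool pointing down it reaches from about 0.35 to 0.975 m from the base axis. Payload 4.9 kg.
Tool frame: the origin (TCP) lies midway between the tips of the shut fingers; the grasp point (between the pads) lies 19 mm behind it; z points along the fingers, y is the line along which they close (so a half turn about z gives the same grasp; the last joint's range is limited). The gripper opens to 85 mm and grips with 20 to 120 N. Pads are 22 mm wide; open, the fingers measure 114 mm over their backs; the gripper's body (76 mm by 85 mm) begins 54 mm behind the grasp point. The pads swing forward as they close: fully open they stand 13 mm farther back than shut.
Start: joints at [-1.281, 0.053, 1.613, -0, 1.476, -0.119], TCP at [0.248, -0.573, 0.231] pointing down, gripper open.
Joint ranges: [-3.01, 3.01], [-1.01, 2.22], [0.06, 2.58], [-1.02, 4.17], [0.09, 2.62], [-3.14, 3.14]. Speed limits (rad/s): [2.57, 2.57, 3.14, 3.14, 3.14, 3.14].

## Interface

Orientations are given as a unit quaternion [w, x, y, z].
In Python, from plant import state, grab_frame, camera_info, job_done, spot_in, masks_of, pinpoint gives the robot as it stands.
- The arm moves only by the shell command python3 -m handwheel 'ROWS' [OPENING]. ROWS is JSON, a list that holds one entry, the list of rows, each a list of 6 numbers: the shift along the world's x, y, z in m, then the turn, a rotation vector about the world's x, y, z in degrees. In form: [[[tx, ty, tz, ax, ay, az], ...]]. A call has 1 to 20 rows; each row shifts and turns the commanded pose from where the row before left it; what a row does not reach is not made up. A row lasts 1/12 s, in which the tool goes at most 41.7 mm and 7.16 degrees, less where a joint would pass 70% of its speed; a pose out of reach is approached as far as the arm can. A call is refused whole if a number of a shift passes 0.0417 or a number of a turn 7.16, either way. A call with a gripper value outside its range is refused whole. OPENING is the opening, from 0 (shut) to 1 (fully open), set as the call begins (- or left out, the last holds). The fingers move at their own pace and stop on an object; the grip force is fixed at half the most. Time passes only in rows, so rows that do not move let the fingers close. It gives the time, the measured TCP pose, the force, the opening and the grip force at its end, in the units of the state.
- state(): the state, without advancing time (a new reading comes with each control period).
- grab_frame(name): name is "scene" or "top" or "wrist"; returns (picture, depth): 480x640x3 uint8, blue, green, red; 480x640 float32, m along the optical axis (not along the pixel's ray), 0 where there is no reading.
- camera_info(name): a dict with "fx", "fy", "cx", "cy" (pixels), "distortion" ([k1, k2, p1, p2, k3] as OpenCV has them; the pictures are not rectified), "T" (4x4, takes a point from camera to world coordinates). Camera axes: x right, y up, looking along -z (the intrinsics and any distortion apply to the point x, -y, -z); pixel columns grow to the right and rows downward; lengths in m; the calibration is good to about 2 mm. A picture is of the moment at which its call begins: read the wrist's pose just before it. camera_info takes no time and is no camera call; for the wrist camera it gives the pose at the moment of the call.
- job_done(): hands the job in; it is judged then, once.
Trained networks look in the newest picture that a camera, given by its name, has taken for a name from the list of things; names that differ only in an ending like _2 or _b are one class to them, and where a whole thing is asked for, a point or a joint stands for the part that bears it (a point fixed in the world has none). Each returns a list of dicts, best first, with "conf" (0 to 1); they miss things now and then, are a little off and sometimes report something else, mostly with a low value. They report only what shows in the picture. A call takes as long as a camera call.
- spot_in(camera, thing): "box" ([left, top, width, height] in pixels, round what is visible of it).
- masks_of(camera, thing): "region" (480x640 bool, what is visible of it) and "box" ([left, top, width, height] in pixels, round what is visible of it).
- pinpoint(camera, thing): "position" ([column, row] in pixels: a listed point, or the origin of a listed thing).
The state is a dict: "time": time; "joint_pos": joint angles; "joint_vel": joint speeds; "joint_efforts": joint torques, N m; "tool_pos": TCP position; "tool_rot": TCP orientation; "contact_force": force on the tool from outside, world axes, zero at the start; "ft_torque": the same for the moment, N m; "gripper_width": opening from 0.0 (shut) to 1.0 (fully open); "grasp_force": force on a finger pad.
Only numpy, scipy, OpenCV 4.12 (cv2) and the standard library are available. Lean on these libraries where they do the work, as an engineer would, in place of code of your own. Each camera call takes 0.05 s, during which the arm holds its last target. There are 200 camera calls.

## Task

Slide the small upper tray of the two-tier cutlery tray as far as it goes, away from the low end wall of the tray below, and leave it there. Then take the slotted spoon out of the lower tray without forcing it: it is longer than the opening, so raise its handle and draw it out slantwise from under the upper tray. Finish while still holding the spoon, still and level, about 20 cm above the worktop, clear of everything, and leave the other things where they are.

Things in the scene. Friction and masses are not known exactly. Their poses are not given: they have to be found in the camera images.
- cutlery_tray: Lower cutlery tray, white, fixed to the worktop, 173 wide (its x) x 358 long (its y) x 64 mm high; origin: centre of its underside, z up. Floor and outer walls 4 mm thick (floor top at z 4), side walls and +y end wall 64 mm high, the end wall at -y only 46 mm high. A 3 mm partition 40 mm high at x = 31 parts a wide channel (x -82 to 29, centre x -26, holds the spoon) from a narrow one (x 32 to 82, holds a fork). Inside it is 350 mm long (y -175 to 175).
- upper_tray (a joint): Upper tray, grey, sliding on the lower tray's side walls along the lower tray's y, in m: 0 = its stop near the low end wall (covers y -115 to 25), 0.150 = pushed back to its stop at +y (covers y 35 to 175, leaving an opening 210 mm long). It starts at 0 to 0.06, drags with about 2 N and stays where it is left. It is 173 x 140 mm, cannot be lifted off; its underside is 64 mm and its rim 88 mm above the worktop.
- upper_grip (a point): Top middle of the upper tray's grip bar, 98 mm above the worktop: an upright bar across the tray (along the lower tray's x), 12 mm thick, standing 30 mm above the upper tray's 4 mm floor (floor top 68 mm above the worktop), with about 60 mm free on either side along y. Moves with the upper tray.
- slotted_spoon: Slotted spoon, 310 mm long, 55 to 115 g, lying in the wide channel, bowl towards the tray's +y end; x runs from handle (x -155) to bowl (x +155), z up, origin at the middle of its length at underside height. Handle red, straight, 24 wide x 20 mm high (1 to 21 mm above its underside), x -155 to -30; thin shaft 10 mm wide (5 to 22 mm high), x -40 to 65; bowl 66 wide and 17 mm high, x 62 to 155.
- spoon_bowl_end (a point): Bowl end of the spoon (x +155 mm, 8 mm above its underside).
- spoon_handle_end (a point): Handle end of the spoon (x -155 mm, 11 mm above its underside).
- fork: Table fork, 205 mm long, in the narrow channel; leave it.
- mug: Mug, 82x114x91 mm, at the back; leave it.
- jar: Jar with dark lid, 61 mm wide, 86 mm high, at the back; leave it.
- tin: Tin, 75 mm wide, 58 mm high, at the right; leave it.
- lemon: Lemon, 78x55x56 mm, at the left front; leave it.
- onion: Onion, 65 mm wide, 71 mm high, at the back; leave it.

How it is judged:
On the way, in this order (a step that is already met when the one before it is completed fails the run):
1. the upper tray is pushed back to its stop (within 8 mm), the spoon still lying in the lower tray (value of joint upper_tray above 0.142 m and height (world z) of spoon_handle_end below 0.045 m), for 0.2 s.
2. the spoon slants out: its handle end above the rim of the lower tray while the bowl end is still under the upper tray (height (world z) of spoon_handle_end above 0.07 m and height (world z) of spoon_bowl_end below 0.064 m and y of spoon_bowl_end in the frame of cutlery_tray above 0.035 m), for 0.1 s.
At the end, for the whole second after the job is handed in: The spoon is held in the fingers (over 1 N), still (under 30 mm/s, 0.2 rad/s), its length level within 0.3 rad, both ends 14 to 30 cm above the worktop, touching neither tray; the upper tray is within 20 mm of its back stop (height (world z) of spoon_handle_end between 0.14 and 0.3 m and height (world z) of spoon_bowl_end between 0.14 and 0.3 m and angle between slotted_spoon's own x axis and vertical between 1.27 and 1.87 rad and contact force between slotted_spoon and the fingers above 1 N and contact force between slotted_spoon and cutlery_tray below 0.1 N and linear speed of slotted_spoon below 0.03 m/s and angular speed of slotted_spoon below 0.2 rad/s and value of joint upper_tray above 0.13 m); the arm keeps its last pose, push and grip.
It fails at once if the spoon is forced against the trays (over 25 N) (contact force between slotted_spoon and cutlery_tray above 25 N).
It fails at once if another thing is moved by more than 4 cm (distance of any of mug, jar, tin, lemon, onion, fork from where it was at the start of the episode above 0.04 m).
It also fails if it takes over 53 s, if anything falls off the work surface, if the arm or the gripper's body presses on something with over 40 N, if the wrist force passes 120 N, or if a joint passes its speed limit or range.

## Working session

There is one attempt and no reset: what is moved stays moved. The work goes in short steps, Python scripts to look and compute and a shell command to move; the robot and the scene stay as the last step left them, time stands still between calls to the robot, and variables do not carry over. Pictures are saved under pics/ and viewed, at most 10 in all, crops included, and the job is handed in when it is done.

```bash
mkdir -p pics; cat > h.py <<'E'
import numpy as np, cv2
from plant import *
def ray(cam,px,ci=None):
    c=ci or camera_info(cam);K=np.array([[c['fx'],0,c['cx']],[0,c['fy'],c['cy']],[0,0,1.]])
    p=cv2.undistortPoints(np.array([[px]],float),K,np.array(c['distortion'],float))[0,0]
    T=np.array(c['T']);return T[:3,3],T[:3,:3]@np.array([p[0],-p[1],-1.])
def atz(cam,px,z):
    o,d=ray(cam,px);return o+d*(z-o[2])/d[2]
def atd(cam,px,dep):
    o,d=ray(cam,px);return o+d*dep
E
python3 - <<'E'
from h import *
f={}
for c in("top","scene"):
    im,d=grab_frame(c);f[c]=d;cv2.imwrite(f"pics/{c}0.png",im)
    for n,z in(("cutlery_tray",0),("upper_grip",.098),("spoon_handle_end",.015),("spoon_bowl_end",.012),("slotted_spoon",.015),("upper_tray",.066)):
        r=pinpoint(c,n)
        for q in r[:1]:print(c,n,round(q['conf'],2),np.round(q['position']),atz(c,q['position'],z).round(3))
print(state()['tool_pos'],state()['tool_rot'])
E
```

```text
top cutlery_tray 0.87 [310. 260.] [0.55  0.112 0.   ]
top upper_grip 0.89 [324. 248.] [0.562 0.079 0.098]
top spoon_handle_end 0.96 [375. 255.] [ 0.57  -0.053  0.015]
top spoon_bowl_end 0.72 [262. 287.] [0.468 0.228 0.012]
top slotted_spoon 0.44 [311. 265.] [0.533 0.11  0.015]Traceback (most recent call last):
  File "<stdin>", line 6, in <module>
ValueError: it knows: cutlery_tray, fork, jar, lemon, mug, onion, slotted_spoon, spoon_bowl_end, spoon_handle_end, tin, upper_grip
```

View pics/top0.png

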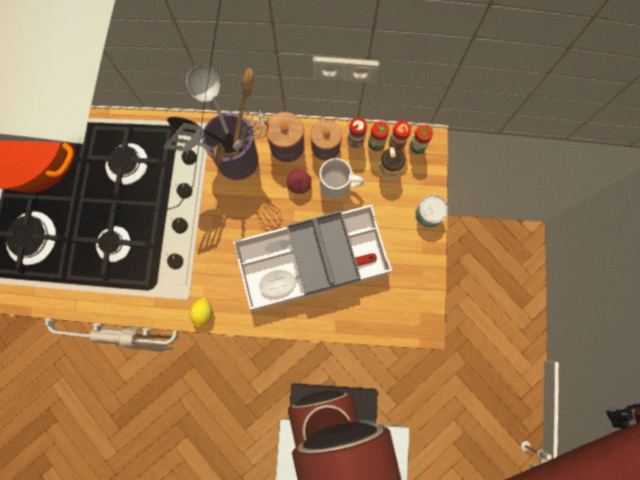

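The top picture shows the tray's corners near (373,207), (390,268), (250,307) and (236,243). The low end is on the right, the spoon's red handle is at (367,259), and the grip bar runs from (318,222) to (337,288).

```bash
python3 - <<'E'
from h import *
im,d=grab_frame("top")
for px,z in(((373,207),.046),((390,268),.046),((250,307),.064),((236,243),.064)):print(px,atz("top",px,z).round(3))
m=masks_of("top","cutlery_tray")[0]['region']
v,u=np.nonzero(m&(d>0))
P=np.array([atd("top",(a,b),d[b,a]) for a,b in zip(u[::3],v[::3])])
r=cv2.minAreaRect(P[P[:,2]>.04][:,:2].astype(np.float32));print(r,len(P));print(cv2.boxPoints(r).round(3))
c=[[],[]]
im,d=grab_frame("scene");cv2.imwrite("pics/scene0.png",im)
for n,z in(("cutlery_tray",0),("upper_grip",.098),("spoon_handle_end",.015),("spoon_bowl_end",.012)):
    for q in pinpoint("scene",n)[:1]:print(n,round(q['conf'],2),np.round(q['position']),atz("scene",q['position'],z).round(3))
s=state();print(s['time'],s['tool_pos'],s['tool_rot'])
E
```

```text
(373, 207) [ 0.688 -0.038  0.046]
(390, 268) [ 0.534 -0.087  0.046]
(250, 307) [0.413 0.248 0.064]
(236, 243) [0.567 0.297 0.064]Traceback (most recent call last):
  File "<stdin>", line 6, in <module>
  File "h.py", line 10, in atd
    o,d=ray(cam,px);return o+d*dep
        ~~~^^^^^^^^
  File "h.py", line 4, in ray
    c=ci or camera_info(cam);K=np.array([[c['fx'],0,c['cx']],[0,c['fy'],c['cy']],[0,0,1.]])
            ~~~~~~~~~~~^^^^^
ValueError: time passes only in moves, steps and waits
```

```bash
sed -i 's/^def ray/CI={}\ndef ray/; s/c=ci or camera_info(cam);/c=CI.setdefault(cam,None) or camera_info(cam);CI[cam]=c;/' h.py; python3 - <<'E'
from h import *
from scipy.spatial.transform import Rotation as R
im,d=grab_frame("scene");cv2.imwrite("pics/scene0.png",im)
for n,z in(("cutlery_tray",0),("upper_grip",.098),("spoon_handle_end",.015),("spoon_bowl_end",.012)):
    for q in pinpoint("scene",n)[:1]:print(n,round(q['conf'],2),np.round(q['position']),atz("scene",q['position'],z).round(3))
s=state();print(s['time'],s['tool_pos']);q=s['tool_rot'];print(R.from_quat([*q[1:],q[0]]).as_matrix().round(3))
E
```

```text
cutlery_tray 0.65 [344. 279.] [0.554 0.104 0.   ]
upper_grip 0.72 [352. 246.] [0.544 0.088 0.098]
spoon_bowl_end 0.91 [346. 334.] [0.465 0.236 0.012]
0.65 [ 0.24843966 -0.57349481  0.23135729]
[[ 0.918  0.397  0.   ]
 [ 0.397 -0.918 -0.   ]
 [-0.     0.    -1.   ]]
```

View pics/scene0.png

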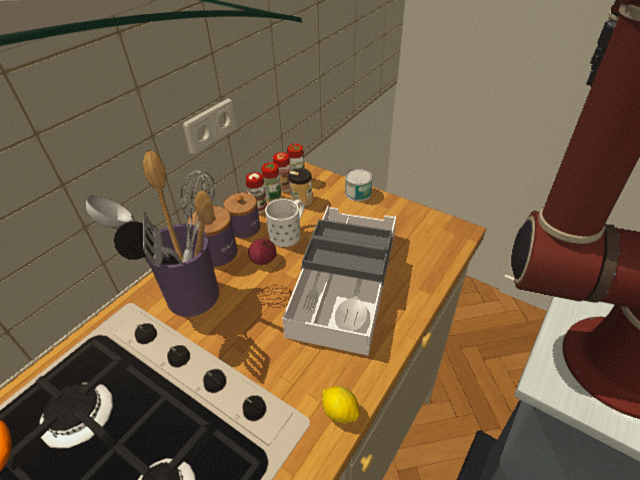

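The scene picture shows the upper tray near the low end, the bowl at (352,315) and the path above the tray clear. Next is a move to above the low side of the grip bar.

```bash
python3 -m handwheel '[[[0.018,0.0346,0,0,0,4.8],[0.018,0.0346,0,0,0,4.8],[0.018,0.0346,0,0,0,4.8],[0.018,0.0346,0,0,0,4.8],[0.018,0.0346,0,0,0,4.8],[0.018,0.0346,0,0,0,4.8],[0.018,0.0346,0,0,0,4.8],[0.018,0.0346,0,0,0,4.8],[0.018,0.0346,0,0,0,4.8],[0.018,0.0346,0,0,0,4.8],[0.018,0.0346,0,0,0,4.8],[0.018,0.0346,0,0,0,4.8],[0.018,0.0346,0,0,0,4.8],[0.018,0.0346,0,0,0,4.8],[0.018,0.0346,0,0,0,4.8],[0.018,0.0346,0,0,0,4.8],[0.018,0.0346,0,0,0,4.8],[0.018,0.0346,0,0,0,4.8],[0,0,0,0,0,0],[0,0,0,0,0,0]]]' 0
python3 - <<'E'
from h import *
from scipy.spatial.transform import Rotation as R
im,d=grab_frame("wrist");cv2.imwrite("pics/w1.png",im)
for n,z in(("upper_grip",.098),("spoon_handle_end",.015),("cutlery_tray",0)):
    for q in pinpoint("wrist",n)[:1]:print(n,round(q['conf'],2),np.round(q['position']),atz("wrist",q['position'],z).round(3))
s=state();print(s['time'],s['tool_pos'],s['joint_pos']);q=s['tool_rot'];print(R.from_quat([*q[1:],q[0]]).as_matrix().round(3))
E
```

```text
time: 2.32
tool_pos: [0.5728, 0.0511, 0.2311]
tool_rot: [-0.0, 0.574, 0.819, -0.0]
contact_force: [-0.2, -0.6, 0.1]
gripper_width: 0.002
grasp_force: 0.0
upper_grip 0.67 [312. 174.] [0.559 0.082 0.098]
spoon_handle_end 0.97 [274. 308.] [ 0.571 -0.056  0.015]
cutlery_tray 0.89 [313. 130.] [0.551 0.106 0.   ]
2.5167 [0.57213092 0.04827204 0.23134938] [-4.52857927e-02 -6.77344739e-02  1.73261294e+00 -2.76355203e-04
  1.47669056e+00 -3.89500117e-01]
[[-0.337  0.941  0.   ]
 [ 0.941  0.337 -0.   ]
 [-0.    -0.    -1.   ]]
```

View pics/w1.png

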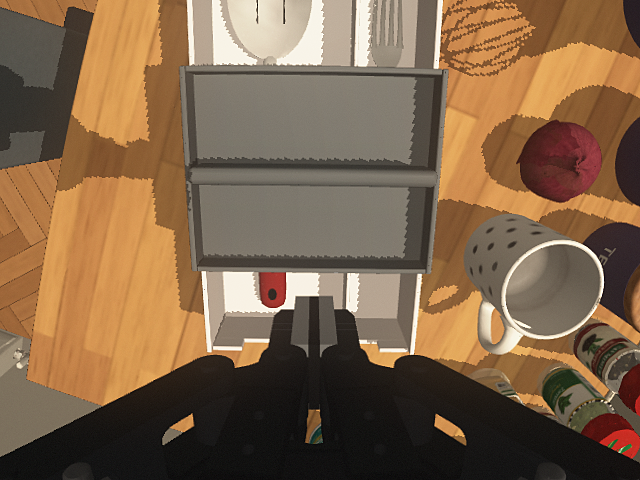

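The wrist view shows the grip bar level across at row 177 and the red handle end at (273,300). The tool is square to the tray. Now descend and push.

```bash
python3 -m handwheel '[[[0,0,-0.035,0,0,0],[0,0,-0.035,0,0,0],[0,0,-0.035,0,0,0],[0,0,-0.03,0,0,0],[0,0,-0.016,0,0,0],[0,0,0,0,0,0],[-0.0034,0.0094,0,0,0,0],[-0.0034,0.0094,0,0,0,0],[-0.0051,0.0141,0,0,0,0],[-0.0051,0.0141,0,0,0,0],[-0.0051,0.0141,0,0,0,0],[-0.0051,0.0141,0,0,0,0],[-0.0051,0.0141,0,0,0,0],[-0.0051,0.0141,0,0,0,0],[-0.0051,0.0141,0,0,0,0],[-0.0034,0.0094,0,0,0,0],[0,0,0,0,0,0],[0,0,0,0,0,0]]]' 0
```

```text
time: 4.02
tool_pos: [0.527, 0.177, 0.0818]
tool_rot: [0.001, 0.574, 0.819, 0.001]
contact_force: [0.6, -0.6, -0.6]
gripper_width: 0.002
grasp_force: 0.0
```

```bash
python3 -m handwheel '[[[-0.0017,0.0047,0,0,0,0],[-0.0017,0.0047,0,0,0,0],[-0.001,0.0028,0,0,0,0],[0,0,0,0,0,0]]]' 0
```

```text
time: 4.35
tool_pos: [0.5223, 0.1887, 0.0806]
tool_rot: [0.0, 0.575, 0.818, 0.0]
contact_force: [-0.6, -0.1, 0.8]
gripper_width: 0.003
grasp_force: 0.2
```

```bash
python3 -m handwheel '[[[-0.001,0.0028,0,0,0,0],[-0.001,0.0028,0,0,0,0],[0,0,0,0,0,0]]]' 0; python3 -m handwheel '[[[-0.001,0.0028,0,0,0,0],[-0.001,0.0028,0,0,0,0],[0,0,0,0,0,0]]]' 0
```

```text
time: 4.6
tool_pos: [0.5213, 0.1914, 0.0805]
tool_rot: [0.003, 0.575, 0.818, -0.002]
contact_force: [4.2, -11.7, 0.9]
gripper_width: -0.003
grasp_force: 5.9
time: 4.85
tool_pos: [0.5213, 0.1915, 0.0807]
tool_rot: [0.008, 0.574, 0.819, -0.006]
contact_force: [9.7, -30.2, 1.1]
gripper_width: -0.001
grasp_force: 15.7
```

```bash
python3 -m handwheel '[[[0.0051,-0.0141,0,0,0,0],[0.0034,-0.0094,0.005,0,0,0],[0,0,0.035,0,0,0],[0,0,0.035,0,0,0],[0,0,0.035,0,0,0],[0.0037,-0.0287,0,0,0,0],[0.0037,-0.0287,0,0,0,0],[0.0037,-0.0287,0,0,0,0],[0.0037,-0.0287,0,0,0,0],[0.0037,-0.0287,0,0,0,0],[0.0037,-0.0287,0,0,0,0],[0,0,0,0,0,0],[0,0,0,0,0,0]]]' 0.55
python3 - <<'E'
from h import *
im,d=grab_frame("wrist");cv2.imwrite("pics/w2.png",im)
for c in("wrist","top"):
  if c=="top":grab_frame(c)
  for n,z in(("upper_grip",.098),("spoon_handle_end",.015),("spoon_bowl_end",.012),("slotted_spoon",.004)):
    for q in pinpoint(c,n)[:1]:print(c,n,round(q['conf'],2),np.round(q['position']),atz(c,q['position'],z).round(3))
im2=im.astype(int);m=((im2[...,2]>90)&(im2[...,1]<60)&(im2[...,0]<60)).astype(np.uint8)
n,l,st,ce=cv2.connectedComponentsWithStats(m);
for i in np.argsort(-st[1:,4])[:3]+1:
  vv,uu=np.nonzero(l==i);r=cv2.minAreaRect(np.c_[uu,vv].astype(np.float32));print(st[i],r)
  for p in cv2.boxPoints(r):print(p,atz("wrist",p,.025).round(4))
s=state();print(s['time'],s['tool_pos'])
E
```

```text
time: 5.93
tool_pos: [0.5487, 0.0033, 0.1902]
tool_rot: [-0.001, 0.576, 0.818, 0.0]
contact_force: [-0.8, 0.4, 0.3]
gripper_width: 0.553
grasp_force: 0.0
wrist spoon_handle_end 0.97 [311. 290.] [ 0.568 -0.055  0.015]
wrist slotted_spoon 0.56 [314.  86.] [0.517 0.094 0.004]
top upper_grip 0.79 [270. 260.] [0.524 0.205 0.098]
top spoon_handle_end 0.73 [375. 255.] [ 0.571 -0.053  0.015]
top slotted_spoon 0.88 [317. 272.] [0.519 0.092 0.004]
[ 302  132   30  157 3380] ((316.5, 210.0), (156.0, 29.0), 90.0)
[302. 132.] [0.52   0.0604 0.025 ]
[331. 132.] [0.5393 0.0674 0.025 ]
[331. 288.] [ 0.5808 -0.0436  0.025 ]
[302. 288.] [ 0.5595 -0.0513  0.025 ]
[558 126   7   7  19] ((561.7500610351562, 128.75001525878906), (3.535533905029297, 7.071067810058594), 45.0)
[558.00006 130.00002] [0.6935 0.1273 0.025 ]
[563.00006  125.000015] [0.6954 0.1319 0.025 ]
[565.50006  127.500015] [0.6981 0.131  0.025 ]
[560.50006 132.50002] [0.6961 0.1264 0.025 ]
[573  95   7   8  11] ((575.5000610351562, 98.00000762939453), (2.1213207244873047, 9.192388534545898), 45.0)
[571.50006 100.50001] [0.6935 0.1498 0.025 ]
[578.00006  94.00001] [0.6961 0.1557 0.025 ]
[579.50006  95.50001] [0.6977 0.1552 0.025 ]
[573.00006 102.00001] [0.6951 0.1493 0.025 ]
6.4333 [0.54880811 0.00443913 0.19031203]
```

View pics/w2.png

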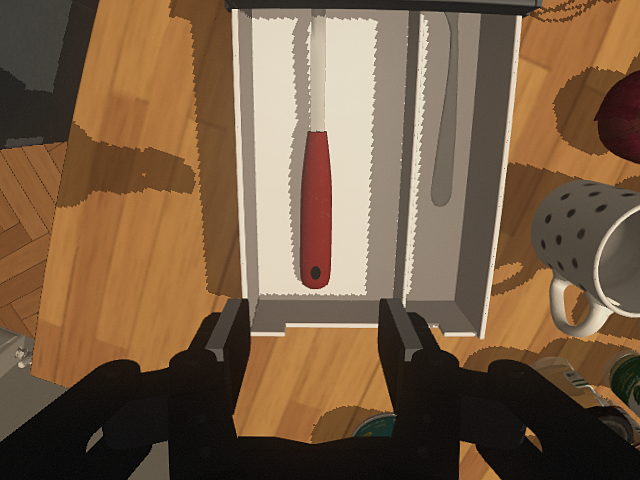

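The wrist view shows the handle clear of the upper tray, from (316,132) to (316,288), with room for the fingers on both sides. The lateral error is about 2 mm. Now descend.

```bash
python3 -m handwheel '[[[-0.002,0.012,-0.03,0,0,0],[0,0,-0.035,0,0,0],[0,0,-0.035,0,0,0],[0,0,-0.035,0,0,0],[0,0,-0.025,0,0,0],[0,0,-0.015,0,0,0],[0,0,-0.005,0,0,0],[0,0,0,0,0,0],[0,0,0,0,0,0]]]' 0.55
```

```text
time: 7.18
tool_pos: [0.5527, 0.0156, 0.0152]
tool_rot: [0.005, 0.575, 0.818, 0.003]
contact_force: [6.6, 2.0, 10.0]
gripper_width: 0.55
grasp_force: 1.5
```

```bash
python3 -m handwheel '[[[0,0,0.02,0,0,0],[0,0,0.025,0,0,0],[0,0,0,0,0,0],[0,0,0,0,0,0]]]' 0.42
python3 - <<'E'
from h import *
im,d=grab_frame("wrist");cv2.imwrite("pics/w3.png",im);s=state();print(s['tool_pos'],s['contact_force'],s['gripper_width'])
E
```

```text
time: 7.52
tool_pos: [0.5485, 0.0159, 0.0573]
tool_rot: [0.002, 0.575, 0.818, 0.001]
contact_force: [-1.1, -0.0, -0.5]
gripper_width: 0.423
grasp_force: 0.0
[0.54714872 0.01602816 0.05564578] [ 0.33039367 -0.06768151 -0.85265873] 0.4258827967401046
```

View pics/w3.png

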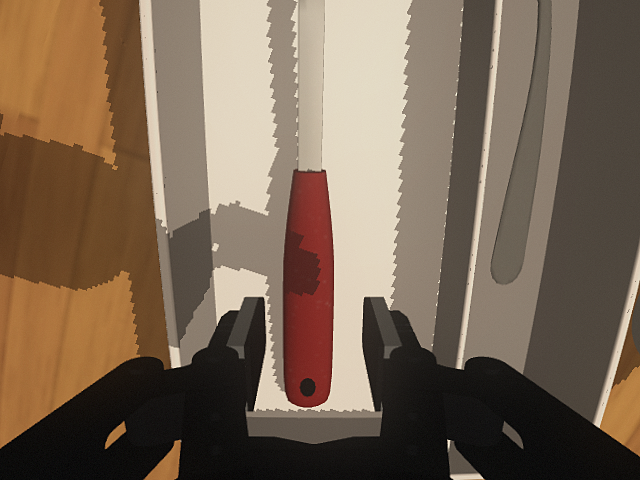

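The handle lies between the pads, from columns 285 to 333. The left knuckle was catching the near side wall, so I narrow the opening and go down again.

```bash
python3 -m handwheel '[[[-0.0005,0,-0.02,0,0,0],[0,0,-0.015,0,0,0],[0,0,-0.008,0,0,0],[0,0,0,0,0,0],[0,0,0,0,0,0]]]' 0.38
```

```text
time: 7.98
tool_pos: [0.548, 0.0167, 0.0119]
tool_rot: [0.001, 0.575, 0.818, 0.002]
contact_force: [7.0, 2.9, -0.0]
gripper_width: 0.382
grasp_force: 0.0
```

```bash
python3 -m handwheel '[[[0,0,0,0,0,0],[0,0,0,0,0,0],[0,0,0,0,0,0],[0,0,0,0,0,0],[0,0,0,0,0,0],[0,0,0,0,0,0]]]' 0
```

```text
time: 8.48
tool_pos: [0.5456, 0.0159, 0.0117]
tool_rot: [-0.001, 0.575, 0.818, -0.0]
contact_force: [0.8, -0.4, -0.4]
gripper_width: 0.239
grasp_force: 58.6
```

```bash
python3 -m handwheel '[[[0,0,0.003,0,0,0],[0,0,0.0041,-0.94,-0.34,0],[0,0,0.0041,-0.94,-0.34,0],[0,0,0.0041,-0.94,-0.34,0],[-0.0001,0.0004,0.0041,-0.94,-0.34,0],[-0.0002,0.0005,0.0041,-0.94,-0.34,0],[-0.0002,0.0005,0.0041,-0.94,-0.34,0],[-0.0002,0.0006,0.0041,-0.94,-0.34,0],[-0.0002,0.0007,0.0041,-0.94,-0.34,0],[-0.0003,0.0008,0.0041,-0.94,-0.34,0],[-0.0003,0.0009,0.0041,-0.94,-0.34,0],[-0.0004,0.001,0.0041,-0.94,-0.34,0],[-0.0004,0.001,0.0041,-0.94,-0.34,0],[0,0,0,0,0,0],[0,0,0,0,0,0],[0,0,0,0,0,0]]]' 0
python3 - <<'E'
from h import *
from scipy.spatial.transform import Rotation as R
im,d=grab_frame("scene");cv2.imwrite("pics/s2.png",im[180:400,200:500].repeat(2,0).repeat(2,1))
s=state();q=s['tool_rot'];print(s['tool_pos']);print(R.from_quat([*q[1:],q[0]]).as_matrix().round(3))
E
```

```text
time: 9.82
tool_pos: [0.5439, 0.0223, 0.0644]
tool_rot: [0.085, 0.572, 0.814, -0.06]
contact_force: [0.4, -1.0, -1.3]
gripper_width: 0.232
grasp_force: 58.7
[0.54389528 0.02220895 0.06427856]
[[-0.332  0.941  0.07 ]
 [ 0.92   0.339 -0.195]
 [-0.208 -0.    -0.978]]
```

View pics/s2.png

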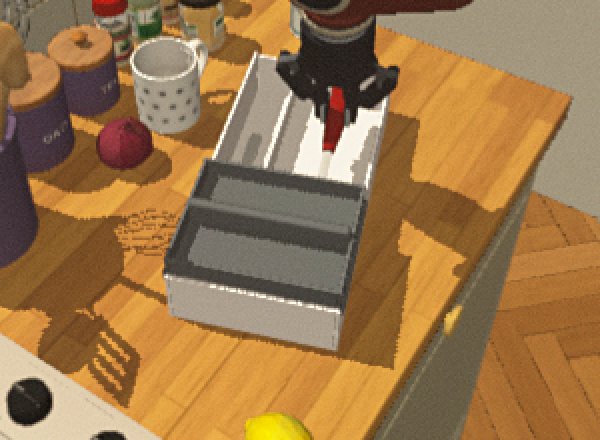

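The picture shows the upper tray at its stop and the handle slanting up in the fingers. I now draw it out along its own axis.

```bash
python3 -m handwheel '[[[0.0024,-0.0065,0.0015,0,0,0],[0.0047,-0.0129,0.0029,0,0,0],[0.0047,-0.0129,0.0029,0,0,0],[0.0047,-0.0129,0.0029,0,0,0],[0.0047,-0.0129,0.0029,0,0,0],[0,0,0,0,0,0]]]' 0; python3 -m handwheel '[[[0.0047,-0.0129,0.0029,0,0,0],[0.0047,-0.0129,0.0029,0,0,0],[0.0047,-0.0129,0.0029,0,0,0],[0.0047,-0.0129,0.0029,0,0,0],[0.0047,-0.0129,0.0029,0,0,0],[0.0047,-0.0129,0.0029,0,0,0],[0.0047,-0.0129,0.0029,0,0,0],[0.0047,-0.0129,0.0029,0,0,0],[0,0,0,0,0,0],[0,0,0,0,0,0]]]' 0
python3 - <<'E'
from h import *
im,d=grab_frame("scene");cv2.imwrite("pics/s3.png",im[150:400,200:550].repeat(2,0).repeat(2,1))
E
```

```text
time: 10.37
tool_pos: [0.5666, -0.0384, 0.0787]
tool_rot: [0.087, 0.573, 0.813, -0.06]
contact_force: [0.4, 0.0, -0.2]
gripper_width: 0.233
grasp_force: 58.6
time: 11.2
tool_pos: [0.6031, -0.1398, 0.1011]
tool_rot: [0.086, 0.572, 0.813, -0.06]
contact_force: [0.4, 0.8, -0.5]
gripper_width: 0.238
grasp_force: 58.7
```

View pics/s3.png

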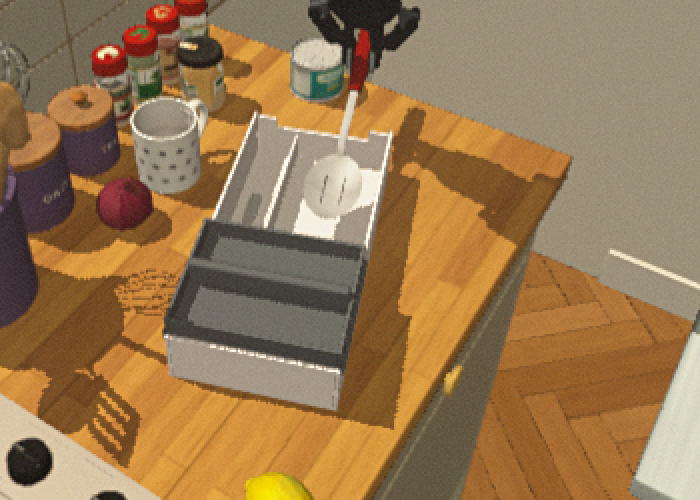

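The whole bowl shows in the opening, ahead of the upper tray's edge. I lift it and level it.

```bash
python3 -m handwheel '[[[0,0,0.01,0,0,0],[0,0,0.02,0,0,0],[0,0,0.02,0,0,0],[0,0,0.02,0,0,0],[0,0,0.015,1.41,0.51,0],[0,0,0.01,1.41,0.51,0],[0,0,0.005,1.41,0.51,0],[0,0,0,1.41,0.51,0],[0,0,0,1.41,0.51,0],[0,0,0,1.41,0.51,0],[0,0,0,1.41,0.51,0],[0,0,0,1.41,0.51,0],[0,0,0,0,0,0],[0,0,0,0,0,0],[0,0,0,0,0,0],[0,0,0,0,0,0],[0,0,0,0,0,0],[0,0,0,0,0,0]]]' 0
python3 - <<'E'
from h import *
im,d=grab_frame("scene");cv2.imwrite("pics/s4.png",im[50:400,150:550].repeat(1,0))
for n in("spoon_handle_end","spoon_bowl_end"):
    for q in pinpoint("scene",n)[:1]:
        c,r=np.round(q['position']).astype(int);print(n,q['conf'],c,r,atd("scene",(c,r),float(d[r,c])).round(3),atz("scene",(c,r),.19).round(3))
print(state()['tool_pos'])
E
```

```text
time: 12.75
tool_pos: [0.6028, -0.1387, 0.2008]
tool_rot: [0.0, 0.575, 0.818, 0.0]
contact_force: [-0.0, 0.1, -0.8]
gripper_width: 0.231
grasp_force: 58.7
spoon_handle_end 0.58 387 131 [ 0.626 -0.205  0.208] [ 0.639 -0.233  0.19 ]
spoon_bowl_end 0.74 363 210 [ 0.642 -0.134  0.   ] [0.533 0.07  0.19 ]
[ 0.60284294 -0.13883208  0.20089184]
```

View pics/s4.png

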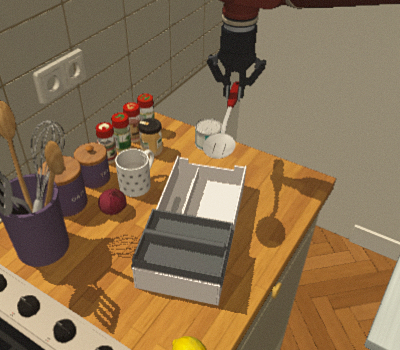

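The spoon is held level about 0.2 m up, clear of both trays, and the upper tray is still at its stop. I hand the job in.

```bash
python3 -c "from plant import *;print(job_done())"
```

```text
the job is handed in; nothing more can be done
None
```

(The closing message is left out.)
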